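# Load the round mounts on the tilted viewing rests

## Task

Get the four round mounted specimens ready for viewing: set each one on the sloped rest whose round inlay is the same size as the mount, polished face up, centred across the rest, lying flat on the slope and against the cleat at its low edge. Leave the two square mounts where they are.

Things in the scene. Friction and masses are not known exactly. Their poses are not given: they have to be found in the camera images.
- round_24: round mounted specimen: upright black resin disc, 24 mm in diameter, 25 mm high, with a polished steel inset in its upper face; about 18 g. Loose on the table. Origin: centre of its underside, z towards the polished face.
- round_36: round mounted specimen: upright black resin disc, 36 mm in diameter, 25 mm high, with a polished steel inset in its upper face; about 41 g. Loose on the table. Origin: centre of its underside, z towards the polished face.
- round_48: round mounted specimen: upright black resin disc, 48 mm in diameter, 25 mm high, with a polished steel inset in its upper face; about 72 g. Loose on the table. Origin: centre of its underside, z towards the polished face.
- round_60: round mounted specimen: upright black resin disc, 60 mm in diameter, 25 mm high, with a polished steel inset in its upper face; about 113 g. Loose on the table. Origin: centre of its underside, z towards the polished face.
- rest_24: fixed aluminium rest, slope tilted 15 deg, 44 mm wide, with a flush dark round inlay 24 mm in diameter; no side walls. Origin: inlay centre on the slope, 20 mm above the table, where the centre of the mount underside lies when against the cleat. x up the slope, y level, z out of it. Cleat at the low edge, 6 mm high, 8 mm thick, face at x = -12.0 mm; slope ends at x = 24.0 mm, foot at 50 mm.
- rest_36: fixed aluminium rest, slope tilted 15 deg, 56 mm wide, with a flush dark round inlay 36 mm in diameter; no side walls. Origin: inlay centre on the slope, 20 mm above the table, where the centre of the mount underside lies when against the cleat. x up the slope, y level, z out of it. Cleat at the low edge, 6 mm high, 8 mm thick, face at x = -18.0 mm; slope ends at x = 30.0 mm, foot at 56 mm.
- rest_48: fixed aluminium rest, slope tilted 15 deg, 68 mm wide, with a flush dark round inlay 48 mm in diameter; no side walls. Origin: inlay centre on the slope, 20 mm above the table, where the centre of the mount underside lies when against the cleat. x up the slope, y level, z out of it. Cleat at the low edge, 6 mm high, 8 mm thick, face at x = -24.0 mm; slope ends at x = 36.0 mm, foot at 62 mm.
- rest_60: fixed aluminium rest, slope tilted 15 deg, 80 mm wide, with a flush dark round inlay 60 mm in diameter; no side walls. Origin: inlay centre on the slope, 20 mm above the table, where the centre of the mount underside lies when against the cleat. x up the slope, y level, z out of it. Cleat at the low edge, 6 mm high, 8 mm thick, face at x = -30.0 mm; slope ends at x = 42.0 mm, foot at 68 mm.
- square_30: square mounted specimen, black resin block 30 x 30 x 25 mm with a polished steel inset; not part of the job, stays where it is. Origin: centre of its underside.
- square_42: square mounted specimen, black resin block 42 x 42 x 25 mm with a polished steel inset; not part of the job, stays where it is. Origin: centre of its underside.
Mind the look-alikes: they are no part of the job. Leave any orange or red look-alike of the part that bears rest_48 alone. What is shaped like the round_36 but yellow is not meant.

How it is judged (in metres and radians):
At the end, for the whole second after the job is handed in: Each round mount lies face up on the rest of its size, flat within 0.1 rad and 4 mm, within 10 mm of the inlay centre across the slope, at most 8 mm up-slope of touching the cleat, released and at rest; the square mounts are within 15 mm of their starts (x of round_24 in the frame of rest_24 between -0.004 and 0.008 m and y of round_24 in the frame of rest_24 between -0.01 and 0.01 m and z of round_24 in the frame of rest_24 between -0.004 and 0.004 m and angle between the z axis of round_24 and the z axis of rest_24, either way round below 0.1 rad and angle between each of round_24, round_36, round_48, round_60's own z axis and vertical below 0.5 rad and linear speed of each of round_24, round_36, round_48, round_60 below 0.02 m/s and x of round_36 in the frame of rest_36 between -0.004 and 0.008 m and y of round_36 in the frame of rest_36 between -0.01 and 0.01 m and z of round_36 in the frame of rest_36 between -0.004 and 0.004 m and angle between the z axis of round_36 and the z axis of rest_36, either way round below 0.1 rad and x of round_48 in the frame of rest_48 between -0.004 and 0.008 m and y of round_48 in the frame of rest_48 between -0.01 and 0.01 m and z of round_48 in the frame of rest_48 between -0.004 and 0.004 m and angle between the z axis of round_48 and the z axis of rest_48, either way round below 0.1 rad and x of round_60 in the frame of rest_60 between -0.004 and 0.008 m and y of round_60 in the frame of rest_60 between -0.01 and 0.01 m and z of round_60 in the frame of rest_60 between -0.004 and 0.004 m and angle between the z axis of round_60 and the z axis of rest_60, either way round below 0.1 rad and distance of each of square_30, square_42 from where it was at the start of the episode below 0.015 m).
It fails at once if a square mount is pushed or carried more than 15 mm from its place (distance of any of square_30, square_42 from where it was at the start of the episode above 0.015 m).
It also fails if it takes over 99 s, if anything falls off the work surface, if the arm or the gripper's body presses on something with over 40 N, if the wrist force passes 120 N, or if a joint passes its speed limit or range.

## Robot

A 6-joint arm with a two-finger parallel gripper is mounted at the origin on the work surface. World frame = base frame: x ahead of the robot, y to its left, z up, the work surface at z = 0. Lengths are in mm, angles in rad, forces in N, time in s.
With the tool pointing down it reaches from about 275 to 1000 mm from the base axis. Payload 8.4 kg.
Tool frame: the origin (TCP) lies at the very end of the fingers, on their centre line; the grasp point (between the pads) lies 19 mm behind it; z points along the fingers, y is the line along which they close (so a half turn about z gives the same grasp; the last joint's range is limited). The gripper opens to 85 mm and grips with 20 to 120 N. Pads are 22 mm wide; open, the fingers measure 114 mm over their backs; the gripper's body (76 mm by 85 mm) begins 54 mm behind the grasp point. The pads swing forward as they close: fully open they stand 13 mm farther back than shut.
Start: joints at [-1.103, 0.353, 1.633, -0, 1.155, -0.002], TCP at [282.941, -557.29, 231.281] pointing down, gripper open.
Joint ranges: [-2.63, 2.63], [-0.92, 2.1], [0.06, 2.66], [-1.3, 4.44], [0, 2.69], [-3.02, 3.02]. Speed limits (rad/s): [2.22, 2.22, 2.79, 3.14, 3.14, 3.14].

## Interface

Orientations are given as [roll, pitch, yaw] about the fixed x, y, z axes, in that order (R = Rz(yaw) Ry(pitch) Rx(roll)).
In Python, from rig import sensors, grab_frame, camera_params, order gives the robot as it stands. The module is installed in compiled form; this text tells all that it offers.
- The arm moves only by the tool move_arm, never from a script. Its argument "motion" is a list of rows, each a list of 7 numbers: the turn, a rotation vector about the tool's x, y, z in shares of pi rad (1.0 is pi rad), then the shift along the tool's x, y, z in fractions of the full range, 1 being 0.75 m, then the finger opening in m, from 0 to 0.0854. A call has 1 to 8 rows; each row is the pose to reach, as a shift and turn from the pose commanded when the call began, along the tool's axes at that moment; what a row does not reach only later rows make up. A row lasts 1/8 s, in which the tool goes at most 62.5 mm and 10.7 degrees, less where a joint would pass 70% of its speed; a pose out of reach is approached as far as the arm can. A call with a gripper value outside its range is refused whole. The fingers move at their own pace and stop on an object; "grip_force" is the grip in N (left out, the last holds). Time passes only in rows, so rows that repeat a pose let the fingers close. It gives the time, the measured TCP pose, the force, the opening and the grip force at its end, in the units of the state.
- sensors.sense(): the state, without advancing time (a new reading comes with each control period).
- grab_frame(name): name is "scene" or "top" or "wrist"; returns (picture, depth): 480x640x3 uint8, red, green, blue; 480x640 float32, mm along the optical axis (not along the pixel's ray), 0 where there is no reading.
- camera_params(name): a dict with "camera_matrix" (3x3 intrinsics, pixels), "world_from_camera" (4x4, takes a point from camera to world coordinates). Camera axes: x right, y down, z forward; pixel columns grow to the right and rows downward; lengths in mm; the calibration is good to about 2 mm. A picture is of the moment at which its call begins: read the wrist's pose just before it. camera_params takes no time and is no camera call; for the wrist camera it gives the pose at the moment of the call.
- order.sign_off(): hands the job in; it is judged then, once.
The state is a dict: "clock": time; "qpos": joint angles; "qvel": joint speeds; "joint_efforts": joint torques, N m; "eef_pos": TCP position; "tcp_rot": TCP orientation; "contact_force": force on the tool from outside, world axes, zero at the start; "wrist_torque": the same for the moment, N m; "opening": opening from 0.0 (shut) to 1.0 (fully open); "grasp_force": force on a finger pad.
Only numpy, scipy, OpenCV 4.12 (cv2) and the standard library are available. Lean on these libraries where they do the work, as an engineer would, in place of code of your own. Each camera call takes 0.05 s, during which the arm holds its last target. There are 200 camera calls.

## Working session

There is one attempt and no reset: what is moved stays moved. The work goes in short steps, Python scripts to look and compute and a tool call to move; the robot and the scene stay as the last step left them, time stands still between calls to the robot, and variables do not carry over. Pictures are saved under pics/ and viewed, at most 14 in all, crops included, and the job is handed in when it is done.

Besides the shell and the picture viewer there is one more tool, called after "Request:" by a JSON object that holds its "fn" and its "kwargs", one argument or row to a line. move_arm: Moves the arm, as the interface text tells. Its arguments: {"type":"object","properties":{"motion":{"type":"array","items":{"type":"array","items":{"type":"number"}}},"grip_force":{"type":"number"}},"required":["motion"]}

```bash
mkdir -p pics; python3 - <<'E'
from rig import sensors, grab_frame, camera_params
import cv2,numpy as np
for n in("top","scene"):
    p,d=grab_frame(n); cv2.imwrite(f"pics/{n}0.png",p[:,:,::-1]); np.savez(f"pics/{n}0.npz",p=p,d=d)
    c=camera_params(n); print(n,np.round(c["camera_matrix"],1).tolist(),np.round(c["world_from_camera"],3).tolist())
print(sensors.sense())
E
```

```text
top [[451.0, 0.0, 314.6], [0.0, 451.0, 239.7], [0.0, 0.0, 1.0]] [[-0.005, -0.99, 0.143, 417.717], [-1.0, 0.005, 0.002, 48.546], [-0.002, -0.143, -0.99, 960.751], [0.0, 0.0, 0.0, 1.0]]
scene [[522.2, 0.0, 315.9], [0.0, 522.2, 242.7], [0.0, 0.0, 1.0]] [[0.785, 0.517, -0.34, 965.644], [0.619, -0.642, 0.453, -503.423], [0.016, -0.566, -0.824, 1037.14], [0.0, 0.0, 0.0, 1.0]]
{'clock': 0.1, 'qpos': array([-1.10337059e+00,  3.53563605e-01,  1.63408006e+00, -5.33550531e-06,
        1.15516157e+00, -2.40626554e-03]), 'qvel': array([ 1.28579401e-05, -1.60124704e-03, -2.50671008e-03, -1.56526738e-03,
        7.94280073e-04,  1.95254107e-03]), 'joint_efforts': array([ 9.63850762e-04, -6.06355834e+01, -3.42820287e+01,  3.97958189e-06,
        3.90473142e-03,  1.41735592e-05]), 'eef_pos': array([ 282.76364306, -556.9004713 ,  230.63760063]), 'tcp_rot': array([-3.14038007e+00,  1.96082794e-06,  4.69834164e-01]), 'contact_force': array([-0.34592299, -0.61777605, -1.22550337]), 'wrist_torque': array([ 0.01209534, -0.02263129,  0.01906331]), 'grasp_force': 0.0, 'opening': 1.0025486306610778}
```

View pics/top0.png

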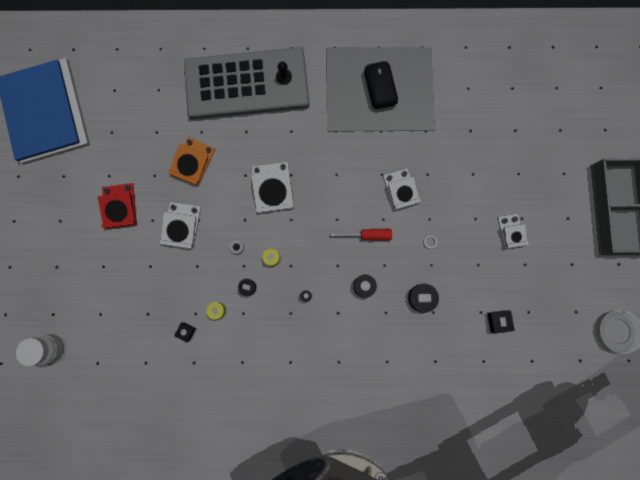

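View pics/scene0.png

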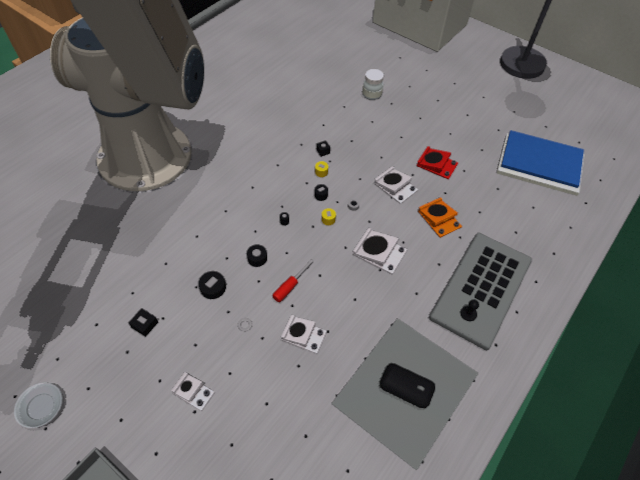

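The top view shows these candidates:
- **Round black discs:** (247,287), (306,296), (364,286) and (424,298).
- **Black squares, leave alone:** (185,332) and (501,321).
- **Yellow discs, look-alikes:** (271,257) and (215,311).
- **Washer and ring, not wanted:** (236,247) and (430,241).
- **White rests:** (272,190), (180,228), (403,192) and (515,237).
- **Red and orange rests, look-alikes:** (117,208) and (190,162).

Next I measure the discs and rests.

```bash
cat > h.py <<'E'
import numpy as np,cv2
from scipy.spatial.transform import Rotation as Ro
from rig import sensors, grab_frame, camera_params
def ray(c,uv,z):
    K=c["camera_matrix"];T=c["world_from_camera"]
    d=T[:3,:3]@np.linalg.solve(K,[uv[0],uv[1],1.]);o=T[:3,3]
    return o+d*(z-o[2])/d[2]
def cloud(c,d):
    K=c["camera_matrix"];T=c["world_from_camera"];v,u=np.mgrid[:480,:640]
    P=np.stack([(u-K[0,2])/K[0,0]*d,(v-K[1,2])/K[1,1]*d,d],-1)
    return P@T[:3,:3].T+T[:3,3]
def pose():
    s=sensors.sense();return s["eef_pos"],Ro.from_euler("xyz",s["tcp_rot"]),s
def target(p,yaw,tilt=0,tiltdir=0):
    """row to reach TCP p with tool down, yaw; then tilted about the world axis with heading tiltdir"""
    p0,R0,s=pose()
    R=Ro.from_euler("xyz",[np.pi,0,yaw])
    if tilt:R=Ro.from_rotvec(tilt*np.array([np.cos(tiltdir),np.sin(tiltdir),0]))*R
    return np.round((R0.inv()*R).as_rotvec(),3),np.round(R0.inv().apply(np.array(p)-p0)/1000,4)
E
python3 - <<'E'
from h import *
c=camera_params("top");f=np.load("pics/top0.npz");p,d=f["p"],f["d"];W=cloud(c,d)
g=cv2.cvtColor(p,cv2.COLOR_RGB2HSV)
print("table z",np.median(W[220:230,300:330,2]), W[220:240,280:330,2].std())
for n,(u,v),r in[("r36",(247,287),13),("r24",(306,296),10),("r48",(364,286),17),("r60",(424,298),20),("s30",(185,332),14),("s42",(501,321),17)]:
    w=W[v-r:v+r,u-r:u+r].reshape(-1,3);t=w[w[:,2]>18]
    m=np.zeros((480,640),np.uint8);m[v-r:v+r,u-r:u+r]=((W[...,2]>18)[v-r:v+r,u-r:u+r])*255
    (cx,cy),R=cv2.minEnclosingCircle(np.argwhere(m)[:,::-1].astype(np.float32))
    print(n,len(t),t.mean(0).round(1),"eqdia",2*np.sqrt(len(t)/np.pi)*W[v,u,2]*0+2*np.sqrt(len(t)/np.pi)*2.07, ray(c,(cx,cy),25).round(1),2*R*2.07)
for n,(u,v),r in[("60",(272,190),30),("48",(180,228),26),("36",(403,192),24),("24",(515,237),20)]:
    sl=(slice(v-r,v+r),slice(u-r,u+r))
    white=((g[...,2]>150)&(g[...,1]<50)).astype(np.uint8)
    roi=np.zeros((480,640),np.uint8);roi[sl]=1
    body=np.zeros_like(roi);cs,_=cv2.findContours(white*roi,cv2.RETR_EXTERNAL,cv2.CHAIN_APPROX_NONE)
    k=max(cs,key=cv2.contourArea);k=cv2.convexHull(k);cv2.drawContours(body,[k],-1,1,-1)
    dark=((g[...,2]<70)&(body>0)).astype(np.uint8)
    N,L,st,ce=cv2.connectedComponentsWithStats(dark);bl=sorted([(st[i,4],ce[i]) for i in range(1,N)],key=lambda x:-x[0])[:3]
    i0=ray(c,bl[0][1],20); 
    sc=[ray(c,b[1],10) for b in bl[1:]]
    w=W[body>0];q=w[np.linalg.norm(w[:,:2]-i0[:2],axis=1)<float(n)/2+3]
    A=np.c_[q[:,:2]-i0[:2],np.ones(len(q))];s=np.linalg.lstsq(A,q[:,2],rcond=None)[0]
    md=(sc[0]+sc[1])/2-i0 if len(sc)>1 else [0,0]
    rc=cv2.minAreaRect(k)
    print(n,"inlay",i0.round(1),"dia",2*np.sqrt(bl[0][0]/np.pi)*2.07,"slope deg",np.degrees(np.arctan(np.hypot(*s[:2]))).round(1),"dir",np.degrees(np.arctan2(s[1],s[0])).round(1),"z",s[2].round(1),"screwdir",np.degrees(np.arctan2(md[1],md[0])).round(1),[int(b[0]) for b in bl],"rect",rc)
E
```

```text
table z 0.06714525710413 1.7070282608088634
r36 241 [455.5 191.6  29. ] eqdia 36.26051149917501 [450.6 190.2  25. ] 46.28702138900756
r24 104 [437.4  69.3  34.1] eqdia 23.82001740185159 [440.4  72.9  25. ] 31.098270835876463
r48 421 [457.  -52.3  29.4] eqdia 47.92547794987786 [457.1 -52.5  25. ] 48.017384376525875
r60 682 [ 431.4 -172.1   32.9] eqdia 60.99828041355548 [ 439.2 -168.    25. ] 80.74394508361816
s30 242 [365.2 314.7  36.6] eqdia 36.33566289896249 [367.8 314.5  25. ] 51.20370569229126
s42 457 [ 383.2 -327.3   34.5] eqdia 49.932522319954096 [ 376.2 -334.2   25. ] 76.16965759277343
60 inlay [657.5 140.5  20. ] dia 55.96046968964155 slope deg 14.4 dir 7.9 z 20.4 screwdir 7.4 [574, 10, 5] rect ((271.537109375, 186.5283966064453), (43.48186111450195, 35.02338409423828), 82.40535736083984)Traceback (most recent call last):
  File "<stdin>", line 18, in <module>
IndexError: list index out of range
```

```bash
python3 - <<'E'
import cv2
p=cv2.imread("pics/top0.png")[130:350,150:550]
cv2.imwrite("pics/crop0.png",cv2.resize(p,(800,440),interpolation=cv2.INTER_CUBIC))
E
```

```text
(no output)
```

View pics/crop0.png

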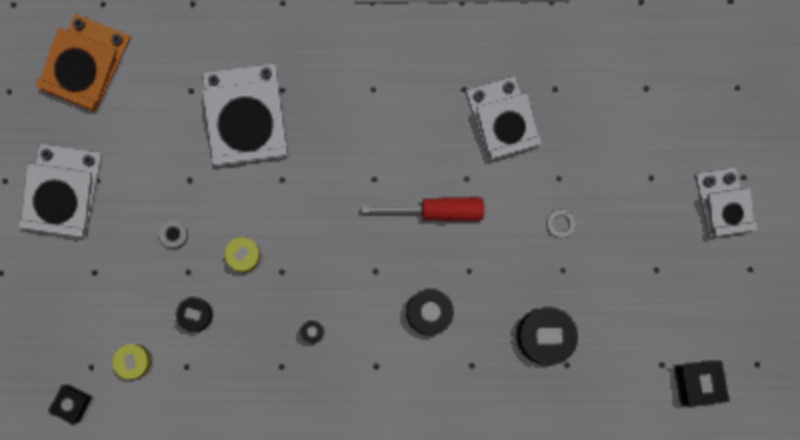

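The crop confirms the choices: black rounds in the middle row, white rests with their screws on the far side, so the slopes rise away from the robot. I'll use more robust masks.

```bash
cat > m.py <<'E'
from h import *
c=camera_params("top");f=np.load("pics/top0.npz");p,d=f["p"],f["d"];W=cloud(c,cv2.medianBlur(d,5));g=cv2.cvtColor(p,cv2.COLOR_RGB2HSV)
def near(mask,u,v):
    N,L,st,ce=cv2.connectedComponentsWithStats(mask.astype(np.uint8))
    i=min(range(1,N),key=lambda i:np.hypot(*(ce[i]-(u,v)))+(99 if st[i,4]<15 else 0));return st[i,4],ce[i],L==i
for n,(u,v) in[("r36",(247,287)),("r24",(306,296)),("r48",(364,286)),("r60",(424,298)),("s30",(185,332)),("s42",(501,321))]:
    z=W[...,2];a,ce,m=near((z>17)&(z<33),u,v)
    a2,c2,m2=near(g[...,2]<62,u,v);(e,_,_)=cv2.fitEllipse(cv2.convexHull(np.argwhere(m2)[:,::-1]))
    print(n,a,ray(c,ce,25).round(1),W[m].mean(0).round(1),"|dark",a2,ray(c,e,20).round(1))
for n,(u,v),r in[(60,(272,190),30),(48,(178,230),26),(36,(404,193),24),(24,(516,237),20)]:
    a,ce,m=near(g[...,2]<62,u,v);i0=ray(c,ce,20)
    q=W[np.linalg.norm(W[...,:2]-i0[:2],axis=-1)<n/2+2]
    s=np.linalg.lstsq(np.c_[q[:,:2]-i0[:2],np.ones(len(q))],q[:,2],rcond=None)[0]
    roi=np.zeros((480,640),bool);roi[v-r:v+r,u-r:u+r]=1
    b=((g[...,2]>125)&roi).astype(np.uint8);k=max(cv2.findContours(b,0,1)[0],key=cv2.contourArea)
    print(n,"inlay",i0.round(1),"dia",round(2*np.sqrt(a/np.pi)*2.07,1),"slope",np.degrees(np.arctan(np.hypot(*s[:2]))).round(1),"dir",np.degrees(np.arctan2(s[1],s[0])).round(1),"z",s[2].round(1),"rect",np.round(cv2.minAreaRect(k)[2],1), np.round(cv2.minAreaRect(k)[1],1))
E
python3 m.py
```

```text
r36 235 [455.5 192.3  25. ] [455.6 192.3  24.7] |dark 206 [454.5 191.7  20. ]
r24 96 [437.5  69.4  25. ] [437.5  69.5  24.3] |dark 74 [436.2  69.7  20. ]
r48 417 [457.3 -52.9  25. ] [457.3 -52.9  24.7] |dark 340 [456.1 -52.1  20. ]
r60 680 [ 431.6 -173.8   25. ] [ 431.7 -173.9   24.3] |dark 594 [ 430.9 -172.8   20. ]
s30 234 [364.6 317.8  25. ] [364.6 318.   24.5] |dark 232 [364.3 316.6  20. ]
s42 452 [ 382.9 -330.8   25. ] [ 382.9 -331.3   23.9] |dark 459 [ 382.1 -328.8   20. ]
60 inlay [657.6 140.4  20. ] dia 55.4 slope 14.6 dir 8.6 z 20.4 rect 82.4 [45.9 37.6]
48 inlay [574.4 341.   20. ] dia 44.2 slope 13.8 dir -8.1 z 20.6 rect 8.1 [35.1 42.4]
36 inlay [ 652.6 -142.3   20. ] dia 32.1 slope 13.3 dir 16.1 z 19.9 rect 73.3 [36.  28.1]
24 inlay [ 558.3 -374.5   20. ] dia 20.8 slope 11.6 dir 17.0 z 19.9 rect 80.0 [31.6 24.9]
```

```bash
python3 -c "
from h import *
print(target([520,-374,200],.23),target([437,70,150],.23))"
```

```text
(array([-0.001,  0.   ,  0.24 ]), array([ 0.2943, -0.0556,  0.0307])) (array([-0.001,  0.   ,  0.24 ]), array([ 0.4213, -0.489 ,  0.0812]))
```

The rows are not in the units I measure in: shifts go in shares of 0.75 m and turns go in shares of pi rad. I convert before sending: 0.294 m / 0.75 = 0.392, 0.29 m / 0.75 = 0.3867, 0.24 rad / 3.1416 = 0.0764.

Request:
{"fn": "move_arm", "kwargs": {
  "motion": [
    [0, 0, 0.0764, 0.3867, -0.0747, 0.04, 0.06],
    [0, 0, 0.0764, 0.392, -0.0747, 0.04, 0.06],
    [0, 0, 0.0764, 0.392, -0.0747, 0.04, 0.06],
    [0, 0, 0.0764, 0.392, -0.0747, 0.04, 0.06],
    [0, 0, 0.0764, 0.392, -0.0747, 0.04, 0.06],
    [0, 0, 0.0764, 0.392, -0.0747, 0.04, 0.06],
    [0, 0, 0.0764, 0.392, -0.0747, 0.04, 0.06],
    [0, 0, 0.0764, 0.392, -0.0747, 0.04, 0.06]
  ]
}}

```text
clock: 1.1
eef_pos: [518.7, -375.2, 201.3]
tcp_rot: [3.142, 0.0, 0.228]
contact_force: [0.3, 0.4, -0.6]
opening: 0.703
grasp_force: 0.0
```

```bash
python3 - <<'E'
from h import *
c=camera_params("wrist");p,d=grab_frame("wrist");cv2.imwrite("pics/w1.png",p[:,:,::-1]);np.savez("pics/w1.npz",p=p,d=d,K=c["camera_matrix"],T=c["world_from_camera"])
print(c["camera_matrix"].round(1).tolist(),c["world_from_camera"].round(2).tolist());print(pose()[0],pose()[2]["tcp_rot"],pose()[2]["qpos"])
E
```

```text
[[388.5, 0.0, 318.2], [0.0, 388.5, 244.8], [0.0, 0.0, 1.0]] [[0.23, -0.94, -0.25, 582.7], [-0.97, -0.22, -0.06, -358.59], [-0.0, 0.26, -0.97, 344.0], [0.0, 0.0, 0.0, 1.0]]
[ 518.72857983 -375.25473481  201.40418223] [3.14147007e+00 1.77511652e-04 2.28203512e-01] [-6.28494975e-01  4.04344233e-01  1.62722446e+00 -2.39388541e-04
  1.11004760e+00  7.14204268e-01]
```

View pics/w1.png

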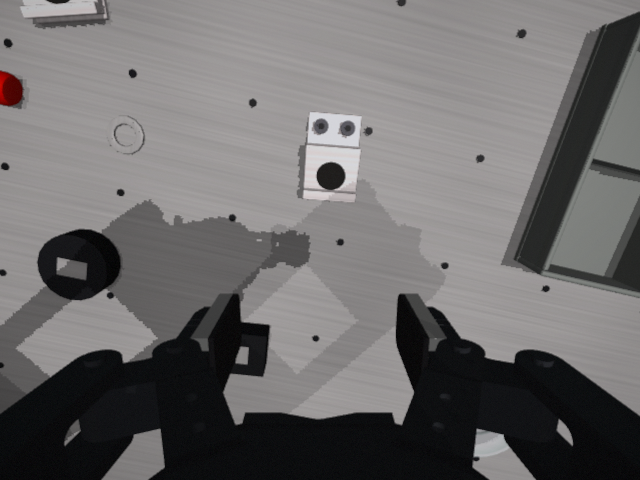

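```bash
cat >> h.py <<'E'
def rest(c,p,u,v,W=None):
    """inlay centre and upslope heading from a picture, near pixel u,v"""
    g=p.max(2)
    N,L,st,ce=cv2.connectedComponentsWithStats((g<60).astype(np.uint8))
    i=min([i for i in range(1,N) if st[i,4]>25],key=lambda i:np.hypot(*(ce[i]-(u,v))))
    k=max(cv2.findContours((L==i).astype(np.uint8),0,1)[0],key=cv2.contourArea)
    e=cv2.fitEllipse(k);i0=ray(c,e[0],20)
    w=((p.min(2)>175)).astype(np.uint8);w[L==i]=1
    N,M,st,_=cv2.connectedComponentsWithStats(w);m=M==M[int(e[0][1]),int(e[0][0])]
    k=max(cv2.findContours(m.astype(np.uint8),0,1)[0],key=cv2.contourArea)
    q=np.array([ray(c,x,20)[:2] for x in cv2.convexHull(k)[:,0].astype(float)],np.float32)
    r=cv2.minAreaRect(q);return i0,r,e
E
python3 - <<'E'
from h import *
f=np.load("pics/w1.npz");c={"camera_matrix":f["K"],"world_from_camera":f["T"]};p=f["p"]
print(p[160,345],p[125,310],p[200,380],p[150,200])
i0,r,e=rest(c,p,331,176);print(i0,r,e)
s=[ray(c,x,10) for x in((320.5,126.5),(347.5,128.5))];print("screws",s,np.degrees(np.arctan2(*(s[0]-s[1])[:2])))
s=[ray(c,x,10) for x in((310,112.5),(361,115.5))];print("edge",np.degrees(np.arctan2(*(s[0]-s[1])[:2])))
W=cloud(c,cv2.medianBlur(f["d"],5));Q=W[158:192,312:350].reshape(-1,3)
s=np.linalg.lstsq(np.c_[Q[:,:2]-i0[:2],np.ones(len(Q))],Q[:,2],rcond=None)[0];print(np.degrees(np.arctan2(s[1],s[0])),np.degrees(np.arctan(np.hypot(*s[:2]))),s[2])
# round_60 top
Q=W[225:302,30:125].reshape(-1,3);Q=Q[(Q[:,2]>20)&(Q[:,2]<30)];print("r60",Q.min(0),Q.max(0),(Q.min(0)+Q.max(0))/2)
E
```

```text
[213 211 213] [212 213 218] [163 160 160] [159 155 154]
[ 557.62973844 -374.63420742   20.        ] ((563.81396484375, -374.2244873046875), (34.32128143310547, 43.98851013183594), 8.646315574645996) ((330.2575378417969, 175.77085876464844), (25.59366798400879, 26.812597274780273), 74.5042724609375)
screws [array([ 593.9949857 , -357.92633405,   10.        ]), array([ 597.49316293, -379.9547545 ,   10.        ])] -9.023388178367053
edge -9.883361137120227
11.139759225151588 12.141061510660403 20.53147976962195
r60 [ 400.38476251 -205.17397688   20.05296986] [ 461.30094981 -145.89891001   26.08615044] [ 430.84285616 -175.53644344   23.06956015]
```

```bash
python3 -c "
from h import *
for z in(70,2):print(target([431,-174.5,z],.133))"
```

```text
(array([0.   , 0.   , 0.095]), array([-0.04  , -0.2154,  0.1314]))
(array([0.   , 0.   , 0.095]), array([-0.04  , -0.2154,  0.1994]))
```

Scaled: -0.215 m / 0.75 = -0.2867, -0.04 m / 0.75 = -0.0533, 0.095 rad / 3.1416 = 0.0302.

Request:
{"fn": "move_arm", "kwargs": {
  "motion": [
    [0, 0, 0.0302, -0.0533, -0.2867, 0.1747, 0.085],
    [0, 0, 0.0302, -0.0533, -0.2867, 0.1747, 0.085],
    [0, 0, 0.0302, -0.0533, -0.2867, 0.1747, 0.085],
    [0, 0, 0.0302, -0.0533, -0.2867, 0.1747, 0.085],
    [0, 0, 0.0302, -0.0533, -0.2867, 0.1747, 0.085],
    [0, 0, 0.0302, -0.0533, -0.2867, 0.1747, 0.085]
  ]
}}

```text
clock: 1.9
eef_pos: [432.1, -174.7, 70.7]
tcp_rot: [3.141, -0.001, 0.135]
contact_force: [-0.1, -0.1, -0.3]
opening: 0.995
grasp_force: 0.0
```

```bash
python3 -c "
from h import *
for z in(70,2):print(target([431,-174.5,z],.133),pose()[0],pose()[2]['opening'])
c=camera_params('wrist');p,d=grab_frame('wrist');cv2.imwrite('pics/w2.png',p[:,:,::-1])
W=cloud(c,cv2.medianBlur(d,5));m=(abs(W[...,0]-431)<45)&(abs(W[...,1]+174)<40)&(W[...,2]>21)&(W[...,2]<29)
Q=W[m];print((Q.min(0)+Q.max(0))/2,Q.max(0)-Q.min(0))"
```

```text
(array([ 0.001, -0.001,  0.002]), array([-0.0011, -0.0003,  0.0007])) [ 432.13851463 -174.66780234   70.65889372] 0.9949831748678873
(array([ 0.001, -0.001,  0.002]), array([-0.0012, -0.0004,  0.0687])) [ 432.13851463 -174.66780234   70.65889372] 0.9949831748678873
[ 431.0683589  -175.49087839   23.61857506] [59.66574521 59.807005    5.03456484]
```

View pics/w2.png

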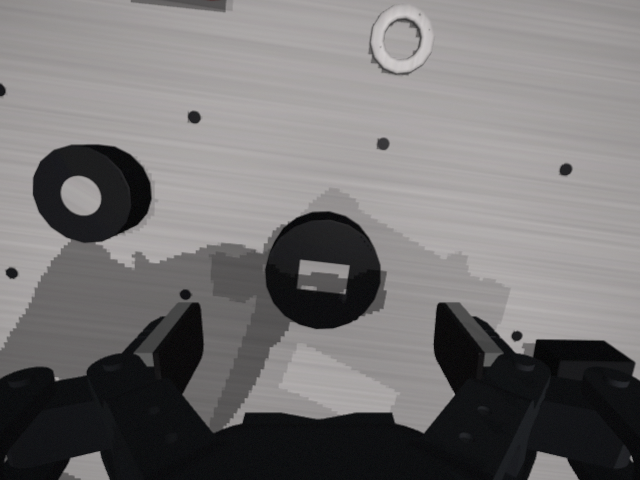

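The 60 mm disc sits at (323,270), centred between the fingers. I'm descending and gripping.

Scaled: 0.068 m / 0.75 = 0.0907, -0.001 m / 0.75 = -0.0013.

Request:
{"fn": "move_arm", "kwargs": {
  "motion": [
    [0, 0, 0, -0.0013, 0, 0.0667, 0.085],
    [0, 0, 0, -0.0013, 0, 0.0907, 0.085],
    [0, 0, 0, -0.0013, 0, 0.0907, 0.05],
    [0, 0, 0, -0.0013, 0, 0.0907, 0.05],
    [0, 0, 0, -0.0013, 0, 0.0907, 0.05],
    [0, 0, 0, -0.0013, 0, 0.0907, 0.05],
    [0, 0, 0, -0.0013, 0, 0.0667, 0.05],
    [0, 0, 0, -0.0013, 0, -0.04, 0.05]
  ],
  "grip_force": 40
}}

```text
clock: 2.95
eef_pos: [428.9, -173.3, 81.7]
tcp_rot: [-3.139, 0.005, 0.135]
contact_force: [0.6, 0.1, -0.7]
opening: 0.684
grasp_force: 44.0
```

```bash
python3 -c "
from h import *
p0,_,s=pose();print(p0,s['opening'],s['grasp_force'],s['contact_force'])
print(target([657,140,100],.133))
c=camera_params('wrist');p,d=grab_frame('wrist');cv2.imwrite('pics/w3.png',p[:,:,::-1])"
```

```text
[ 428.87482118 -173.34690626   81.74426314] 0.6840806955042592 44.01793599128723 [ 0.57434213  0.09974778 -0.73985249]
(array([-0.003,  0.005,  0.002]), array([ 0.2681, -0.2799, -0.0188]))
```

View pics/w3.png

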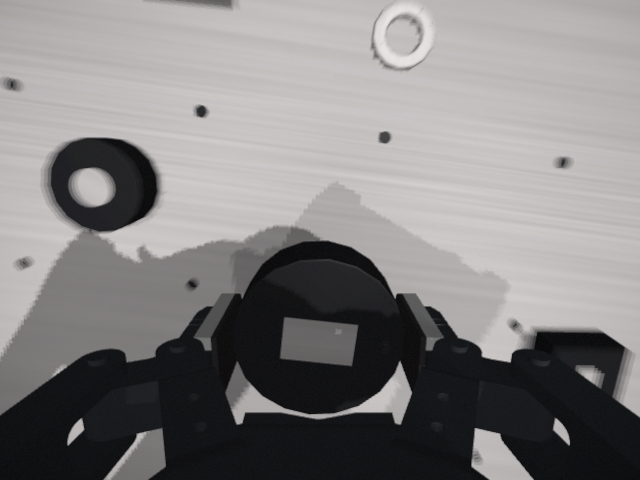

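Gripped and centred. I'm carrying it to rest_60, tilted 15°.

```bash
cat >> h.py <<'E'
RE={60:([657.6,140.4],7.6),48:([574.4,341],-8.1),36:([652.6,-142.3],16.5),24:([557.8,-374.6],9.3)}
def place(n,x,h,yawoff=0):
    """row to put TCP at x up-slope, h along the normal of rest n, tool along the normal"""
    (ox,oy),f=RE[n];R=Ro.from_euler("z",f,degrees=True)*Ro.from_euler("y",-15,degrees=True)
    P=np.array([ox,oy,20.])+R.apply([x,0,h]);Rt=R*Ro.from_euler("x",np.pi)
    p0,R0,s=pose();return np.round((R0.inv()*Rt).as_rotvec(),3),np.round(R0.inv().apply(P-p0)/1000,4),(R.inv().apply(p0-[ox,oy,20])).round(1)
E
python3 -c "
from h import *
print(place(60,2,50))"
```

```text
(array([0.003, 0.257, 0.003]), array([ 0.2535, -0.2826,  0.0216]), array([-236.9, -283.1,  135.9]))
```

Scaled: -0.283 m / 0.75 = -0.3773, 0.254 m / 0.75 = 0.3387, 0.257 rad / 3.1416 = 0.0818.

Request:
{"fn": "move_arm", "kwargs": {
  "motion": [
    [0.001, 0.0318, 0.001, 0.1333, -0.16, -0.0267, 0.05],
    [0.001, 0.0818, 0.001, 0.3387, -0.3773, 0, 0.05],
    [0.001, 0.0818, 0.001, 0.3387, -0.3773, 0, 0.05],
    [0.001, 0.0818, 0.001, 0.3387, -0.3773, 0.0133, 0.05],
    [0.001, 0.0818, 0.001, 0.3387, -0.3773, 0.028, 0.05],
    [0.001, 0.0818, 0.001, 0.3387, -0.3773, 0.028, 0.05],
    [0.001, 0.0818, 0.001, 0.3387, -0.3773, 0.028, 0.05],
    [0.001, 0.0818, 0.001, 0.3387, -0.3773, 0.028, 0.05]
  ]
}}

```text
clock: 4.0
eef_pos: [644.0, 140.8, 61.4]
tcp_rot: [-3.138, -0.256, 0.133]
contact_force: [0.2, 0.6, -0.8]
opening: 0.687
grasp_force: 44.2
```

```bash
python3 -c "
from h import *
p0,_,s=pose();print(s['opening'],s['grasp_force'],s['contact_force'])
print(place(60,2,4))
c=camera_params('wrist');p,d=grab_frame('wrist');cv2.imwrite('pics/w4.png',p[:,:,::-1])"
```

```text
0.6867896997303351 44.217116832733154 [ 0.21745142  0.61189069 -0.76496879]
(array([-0.003,  0.006, -0.   ]), array([0.0045, 0.0023, 0.0394]), array([-2.3,  2.2, 43.5]))
```

View pics/w4.png

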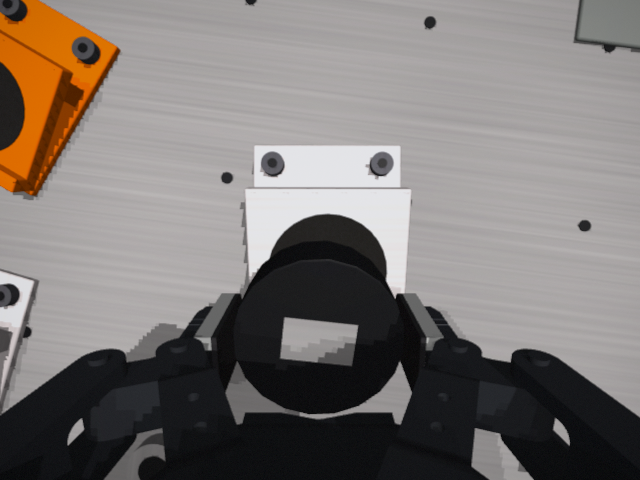

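The disc at (318,335) hangs squarely over rest_60, and the inlay behind it is centred at (328,255). I'm lowering it.

Scaled: 0.037 m / 0.75 = 0.0493, 0.005 m / 0.75 = 0.0067, -0.003 rad / 3.1416 = -0.001.

Request:
{"fn": "move_arm", "kwargs": {
  "motion": [
    [-0.001, 0.0013, 0, 0.0067, 0.0013, 0.02, 0.05],
    [-0.001, 0.0013, 0, 0.0067, 0.0013, 0.04, 0.05],
    [-0.001, 0.0013, 0, 0.0067, 0.0013, 0.0493, 0.05],
    [-0.001, 0.0013, 0, 0.0067, 0.0013, 0.0493, 0.05]
  ]
}}

```text
clock: 4.55
eef_pos: [658.1, 140.9, 26.1]
tcp_rot: [-3.141, -0.259, 0.131]
contact_force: [0.3, -0.1, -1.4]
opening: 0.685
grasp_force: 44.2
```

```bash
python3 -c "
from h import *
p0,_,s=pose();print(s['opening'],s['grasp_force'],s['contact_force'])
print(place(60,2,2))"
```

```text
0.6848967496906813 44.24435555934906 [ 0.33803535 -0.06684604 -1.43348753]
(array([ 0.   ,  0.003, -0.002]), array([-0.0001,  0.0004,  0.0037]), array([2.2, 0.4, 5.7]))
```

Scaled: 0.003 m / 0.75 = 0.004, 0.002 m / 0.75 = 0.0027, 0.003 rad / 3.1416 = 0.001.

Request:
{"fn": "move_arm", "kwargs": {
  "motion": [
    [0, 0.001, 0, 0, 0, 0.0027, 0.05],
    [0, 0.001, 0, 0, 0, 0.004, 0.05]
  ]
}}

```text
clock: 4.8
eef_pos: [659.6, 141.5, 24.6]
tcp_rot: [-3.141, -0.264, 0.131]
contact_force: [-0.8, 0.1, -0.8]
opening: 0.687
grasp_force: 44.2
```

Scaled: 0.002 m / 0.75 = 0.0027, 0.001 m / 0.75 = 0.0013.

Request:
{"fn": "move_arm", "kwargs": {
  "motion": [
    [0, 0, 0, 0, 0, 0.0013, 0.05],
    [0, 0, 0, 0, 0, 0.0027, 0.05],
    [0, 0, 0, 0, 0, 0.0027, 0.05]
  ]
}}

```text
clock: 5.18
eef_pos: [659.7, 141.6, 24.2]
tcp_rot: [-3.141, -0.264, 0.131]
contact_force: [-11.7, -2.1, 19.5]
opening: 0.683
grasp_force: 46.7
```

```bash
python3 -c "
from h import *
print(place(60,2,2))"
```

```text
(array([-0.   , -0.002, -0.001]), array([-0.0013,  0.0009,  0.0015]), array([3.3, 0.9, 3.5]))
```

Contact. I'm easing off, releasing and retreating.

Scaled: -0.12 m / 0.75 = -0.16, -0.001 m / 0.75 = -0.0013, -0.1 rad / 3.1416 = -0.0318.

Request:
{"fn": "move_arm", "kwargs": {
  "motion": [
    [0, 0, 0, 0, 0, -0.0013, 0.05],
    [0, 0, 0, 0, 0, -0.0013, 0.07],
    [0, 0, 0, 0, 0, -0.0013, 0.08],
    [0, 0, 0, 0, 0, -0.0013, 0.08],
    [0, 0, 0, 0, 0, -0.04, 0.08],
    [0, 0, 0, -0.04, 0, -0.12, 0.08],
    [0, -0.0318, 0, -0.08, 0, -0.16, 0.08],
    [0, -0.0318, 0, -0.08, 0, -0.16, 0.08]
  ]
}}

```text
clock: 6.18
eef_pos: [571.9, 130.0, 125.0]
tcp_rot: [-3.141, -0.167, 0.131]
contact_force: [0.7, -1.2, -0.3]
opening: 0.937
grasp_force: 0.0
```

```bash
cat >> h.py <<'E'
def check(n,name):
    """disc top face by depth in the rest frame"""
    (ox,oy),f=RE[n];R=Ro.from_euler("z",f,degrees=True)*Ro.from_euler("y",-15,degrees=True)
    c=camera_params('wrist');p,d=grab_frame('wrist');cv2.imwrite(f'pics/{name}.png',p[:,:,::-1])
    W=cloud(c,cv2.medianBlur(d,5));Q=R.inv().apply((W-[ox,oy,20]).reshape(-1,3))
    Q=Q[(abs(Q[:,2]-25)<6)&(np.hypot(Q[:,0],Q[:,1])<n/2+15)]
    Q=Q[abs(Q[:,2]-np.median(Q[:,2]))<3];print("centre",((Q.min(0)+Q.max(0))/2).round(1),"size",np.ptp(Q,0).round(1))
    s=np.linalg.lstsq(np.c_[Q[:,:2],np.ones(len(Q))],Q[:,2],rcond=None)[0];print("tilt",s.round(3))
def disc(x,y,name=None):
    c=camera_params('wrist');p,d=grab_frame('wrist')
    if name:cv2.imwrite(f'pics/{name}.png',p[:,:,::-1])
    W=cloud(c,cv2.medianBlur(d,5));m=(np.hypot(W[...,0]-x,W[...,1]-y)<40)&(W[...,2]>21)&(W[...,2]<29)
    Q=W[m];print("disc",((Q.min(0)+Q.max(0))/2).round(1),np.ptp(Q,0).round(1))
E
python3 -c "
from h import *
check(60,'w5');print(target([457,-52.5,80],-.1))
print(pose()[0])"
```

```text
centre [ 2.3  2.5 24.5] size [59.  59.4  3.5]
tilt [-1.0000e-03  0.0000e+00  2.5215e+01]
(array([-0.02 , -0.166,  0.231]), array([-0.1437,  0.1659,  0.02  ]))
[572.476295   130.05636448 123.76476687]
```

View pics/w5.png

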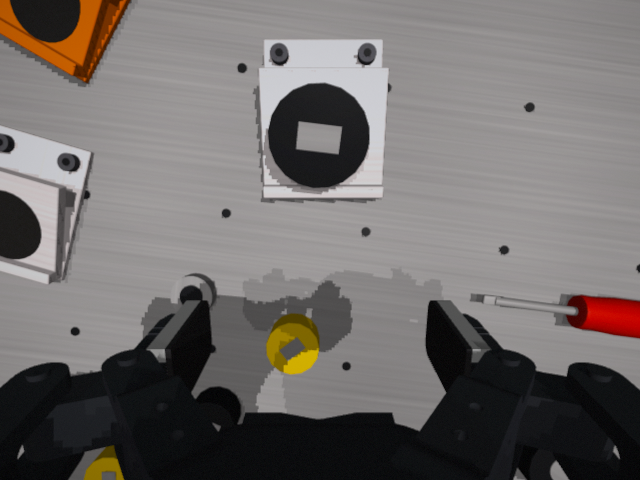

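The 60 mm disc lies flat on its rest near the cleat, at (319,135). Next is round_48.

```bash
python3 -c "
from h import *
print(target([457,-52.5,75],-.141))"
```

```text
(array([-0.024, -0.166,  0.272]), array([-0.1446,  0.1659,  0.0249]))
```

Scaled: 0.166 m / 0.75 = 0.2213, -0.145 m / 0.75 = -0.1933, 0.272 rad / 3.1416 = 0.0866.

Request:
{"fn": "move_arm", "kwargs": {
  "motion": [
    [-0.0038, -0.0264, 0.0433, -0.0933, 0.1067, 0, 0.075],
    [-0.0076, -0.0528, 0.0866, -0.1933, 0.2213, 0.0333, 0.075],
    [-0.0076, -0.0528, 0.0866, -0.1933, 0.2213, 0.0333, 0.075],
    [-0.0076, -0.0528, 0.0866, -0.1933, 0.2213, 0.0333, 0.075],
    [-0.0076, -0.0528, 0.0866, -0.1933, 0.2213, 0.0333, 0.075],
    [-0.0076, -0.0528, 0.0866, -0.1933, 0.2213, 0.0333, 0.075],
    [-0.0076, -0.0528, 0.0866, -0.1933, 0.2213, 0.0333, 0.075]
  ]
}}

```text
clock: 7.1
eef_pos: [456.6, -52.3, 74.2]
tcp_rot: [3.14, 0.002, -0.14]
contact_force: [-0.9, 0.2, -0.0]
opening: 0.88
grasp_force: 0.0
```

```bash
python3 -c "
from h import *
disc(457,-52.5,'w6');print(target([457,-52.5,2.5],-.141),pose()[0],pose()[2]['opening'])"
```

```text
disc [456.4 -53.9  23.5] [47.6 47.7  5. ]
(array([0.002, 0.002, 0.001]), array([0.0007, 0.0001, 0.0718])) [456.46544984 -52.23834032  74.27480452] 0.8813162529107704
```

Scaled: 0.072 m / 0.75 = 0.096, 0.001 m / 0.75 = 0.0013.

Request:
{"fn": "move_arm", "kwargs": {
  "motion": [
    [0, 0, 0, 0, 0.0013, 0.0667, 0.075],
    [0, 0, 0, 0, 0.0013, 0.096, 0.075],
    [0, 0, 0, 0, 0.0013, 0.096, 0.035],
    [0, 0, 0, 0, 0.0013, 0.096, 0.035],
    [0, 0, 0, 0, 0.0013, 0.096, 0.035],
    [0, 0, 0, 0, 0.0013, 0.096, 0.035],
    [0, 0, 0, 0, 0.0013, 0.0667, 0.035],
    [0, 0, 0, 0, 0.0013, -0.0267, 0.035]
  ],
  "grip_force": 40
}}

```text
clock: 8.15
eef_pos: [453.5, -53.7, 86.0]
tcp_rot: [3.14, 0.008, -0.141]
contact_force: [0.4, -0.5, -0.4]
opening: 0.541
grasp_force: 41.6
```

```bash
python3 -c "
from h import *
print(place(48,2,50))"
```

```text
(array([0.002, 0.27 , 0.   ]), array([ 0.0532, -0.4078,  0.0161]), array([ -44.8, -407.8,   80.4]))
```

Scaled: -0.408 m / 0.75 = -0.544, -0.3 m / 0.75 = -0.4, 0.27 rad / 3.1416 = 0.0859.

Request:
{"fn": "move_arm", "kwargs": {
  "motion": [
    [0, 0, 0, 0.0133, -0.08, -0.0267, 0.035],
    [0, 0.0255, 0, 0.04, -0.4, -0.0267, 0.035],
    [0, 0.0859, 0, 0.0707, -0.544, -0.0133, 0.035],
    [0, 0.0859, 0, 0.0707, -0.544, -0.0133, 0.035],
    [0, 0.0859, 0, 0.0707, -0.544, -0.0133, 0.035],
    [0, 0.0859, 0, 0.0707, -0.544, 0, 0.035],
    [0, 0.0859, 0, 0.0707, -0.544, 0.0213, 0.035],
    [0, 0.0859, 0, 0.0707, -0.544, 0.0213, 0.035]
  ]
}}

```text
clock: 9.15
eef_pos: [565.4, 346.0, 68.6]
tcp_rot: [3.14, -0.267, -0.138]
contact_force: [-0.5, -0.8, -0.1]
opening: 0.544
grasp_force: 41.6
```

```bash
python3 -c "
from h import *
print(place(48,2,8));c=camera_params('wrist');p,d=grab_frame('wrist');cv2.imwrite('pics/w7.png',p[:,:,::-1])"
```

```text
(array([ 0.   , -0.005,  0.003]), array([-0.0015,  0.0037,  0.0414]), array([ 3.3,  3.7, 49.4]))
```

View pics/w7.png

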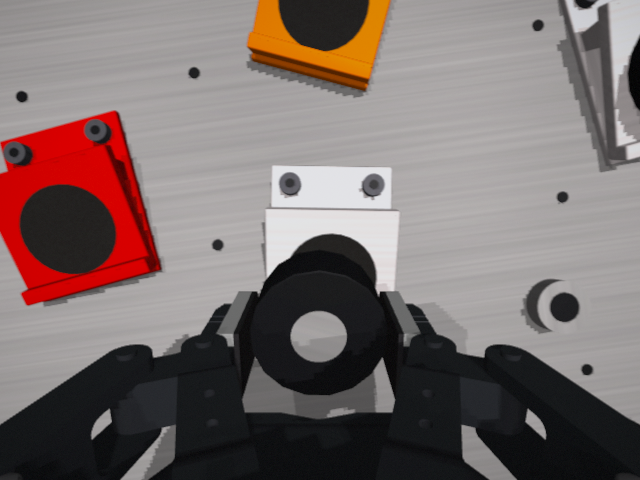

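The disc at (319,335) is slightly left of the rest's centreline at (332), which matches the computed 3.7 mm.

Scaled: 0.042 m / 0.75 = 0.056, 0.041 m / 0.75 = 0.0547, -0.004 rad / 3.1416 = -0.0013.

Request:
{"fn": "move_arm", "kwargs": {
  "motion": [
    [0, -0.0013, 0, -0.0013, 0.0053, 0.0267, 0.035],
    [0, -0.0013, 0, -0.0013, 0.0053, 0.0547, 0.035],
    [0, -0.0013, 0, -0.0013, 0.0053, 0.056, 0.035],
    [0, -0.0013, 0, -0.0013, 0.0053, 0.056, 0.035]
  ]
}}

```text
clock: 9.7
eef_pos: [574.9, 336.4, 28.9]
tcp_rot: [3.14, -0.263, -0.142]
contact_force: [-1.1, 0.5, -1.0]
opening: 0.547
grasp_force: 41.6
```

```bash
python3 -c "
from h import *
print(place(48,2,2.5))"
```

```text
(array([ 0.002, -0.001, -0.   ]), array([-0.0014, -0.0045,  0.0058]), array([ 3.4, -4.4,  8.3]))
```

Scaled: 0.005 m / 0.75 = 0.0067, -0.004 m / 0.75 = -0.0053.

Request:
{"fn": "move_arm", "kwargs": {
  "motion": [
    [0, 0, 0, 0, -0.0053, 0.0027, 0.035],
    [0, 0, 0, -0.0013, -0.0053, 0.0067, 0.035],
    [0, 0, 0, -0.0013, -0.0053, 0.0067, 0.035],
    [0, 0, 0, -0.0013, -0.0053, 0.0067, 0.035]
  ]
}}

```text
clock: 10.2
eef_pos: [575.6, 341.1, 24.1]
tcp_rot: [3.14, -0.263, -0.141]
contact_force: [0.5, 0.2, -1.2]
opening: 0.547
grasp_force: 41.6
```

```bash
python3 -c "
from h import *
print(place(48,2,2.5))"
```

```text
(array([ 0.001, -0.001,  0.001]), array([-0.0002,  0.0002,  0.0012]), array([2.2, 0.2, 3.7]))
```

Aligned. Nudging to contact, then releasing.

Scaled: -0.12 m / 0.75 = -0.16, 0.001 m / 0.75 = 0.0013, -0.1 rad / 3.1416 = -0.0318.

Request:
{"fn": "move_arm", "kwargs": {
  "motion": [
    [0, 0, 0, 0, 0, 0.0013, 0.035],
    [0, 0, 0, 0, 0, 0.002, 0.035],
    [0, 0, 0, 0, 0, 0.002, 0.055],
    [0, 0, 0, 0, 0, 0.0013, 0.068],
    [0, 0, 0, 0, 0, 0.0013, 0.068],
    [0, 0, 0, 0, 0, -0.04, 0.068],
    [0, 0, 0, -0.04, 0, -0.12, 0.068],
    [0, -0.0318, 0, -0.08, 0, -0.16, 0.068]
  ]
}}

```text
clock: 11.2
eef_pos: [485.5, 354.0, 125.8]
tcp_rot: [3.14, -0.161, -0.14]
contact_force: [1.0, -0.4, 0.5]
opening: 0.791
grasp_force: 0.0
```

```bash
python3 -c "
from h import *
check(48,'w8');print(target([455,191.5,75],.288),target([437,69.5,75],.162))"
```

```text
centre [ 3.5  2.  24.5] size [47.3 47.5  3.6]
tilt [-2.0000e-03 -5.0000e-03  2.5147e+01]
(array([ 0.031, -0.155, -0.427]), array([-0.0142,  0.1669,  0.052 ])) (array([ 0.021, -0.156, -0.301]), array([-0.015 ,  0.2902,  0.0515]))
```

Good. Next is round_36.

Scaled: 0.167 m / 0.75 = 0.2227, 0.052 m / 0.75 = 0.0693, -0.427 rad / 3.1416 = -0.1359.

Request:
{"fn": "move_arm", "kwargs": {
  "motion": [
    [0.0048, -0.0255, -0.0637, -0.0093, 0.0667, 0, 0.06],
    [0.0099, -0.0493, -0.1359, -0.0187, 0.2227, 0.06, 0.06],
    [0.0099, -0.0493, -0.1359, -0.0187, 0.2227, 0.0693, 0.06],
    [0.0099, -0.0493, -0.1359, -0.0187, 0.2227, 0.0693, 0.06],
    [0.0099, -0.0493, -0.1359, -0.0187, 0.2227, 0.0693, 0.06],
    [0.0099, -0.0493, -0.1359, -0.0187, 0.2227, 0.0693, 0.06],
    [0.0099, -0.0493, -0.1359, -0.0187, 0.2227, 0.0693, 0.06],
    [0.0099, -0.0493, -0.1359, -0.0187, 0.2227, 0.0693, 0.06]
  ]
}}

```text
clock: 12.25
eef_pos: [458.9, 190.0, 71.4]
tcp_rot: [3.135, -0.005, 0.287]
contact_force: [0.0, -0.1, 0.1]
opening: 0.704
grasp_force: 0.0
```

```bash
python3 -c "
from h import *
disc(455,191.5,'w9');print(target([455,191.5,3],.288),pose()[0])"
```

```text
disc [455.3 192.2  23.6] [35.7 35.5  5.1]
(array([ 0.006, -0.005, -0.001]), array([-0.0035, -0.0031,  0.0683])) [458.76320018 189.80895291  71.2997556 ]
```

View pics/w9.png

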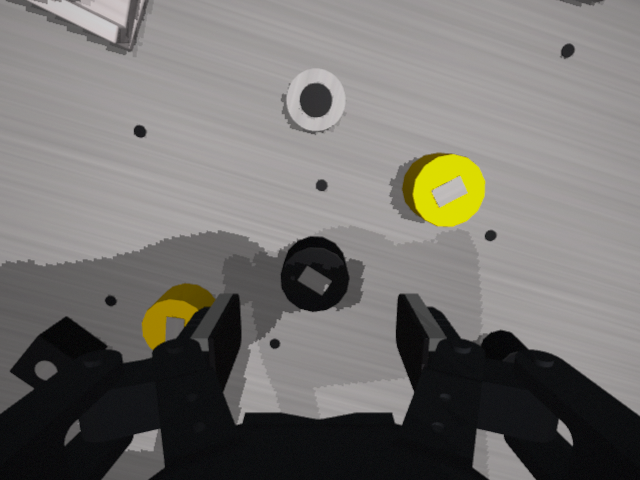

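The black 36 mm disc at (315,273) is between the fingers, and the yellow one at (178,318) is just outside the left finger. I'm narrowing the opening and descending.

Scaled: 0.068 m / 0.75 = 0.0907, -0.0035 m / 0.75 = -0.0047, 0.006 rad / 3.1416 = 0.0019.

Request:
{"fn": "move_arm", "kwargs": {
  "motion": [
    [0.0019, -0.0016, 0, -0.0047, -0.0047, 0.0133, 0.05],
    [0.0019, -0.0016, 0, -0.0047, -0.0047, 0.04, 0.05],
    [0.0019, -0.0016, 0, -0.0047, -0.0047, 0.0907, 0.05],
    [0.0019, -0.0016, 0, -0.0047, -0.0047, 0.0907, 0.05],
    [0.0019, -0.0016, 0, -0.0047, -0.0047, 0.0907, 0.05]
  ],
  "grip_force": 40
}}

```text
clock: 12.92
eef_pos: [454.6, 191.2, 3.3]
tcp_rot: [3.141, 0.001, 0.286]
contact_force: [0.3, 0.2, 1.1]
opening: 0.585
grasp_force: 0.0
```

```bash
python3 -c "
from h import *
print(target([455,192,3],.288),pose()[2]['contact_force'])"
```

```text
(array([ 0.   ,  0.001, -0.002]), array([ 0.0006, -0.0007,  0.0003])) [0.33602631 0.16361387 1.08038637]
```

Request:
{"fn": "move_arm", "kwargs": {
  "motion": [
    [0, 0, 0, 0, 0, 0, 0.02],
    [0, 0, 0, 0, 0, 0, 0.02],
    [0, 0, 0, 0, 0, 0, 0.02],
    [0, 0, 0, 0, 0, 0, 0.02],
    [0, 0, 0, 0, 0, -0.0667, 0.02],
    [0, 0, 0, 0, 0, -0.12, 0.02],
    [0, 0, 0, 0, 0, -0.12, 0.02]
  ]
}}

```text
clock: 13.8
eef_pos: [457.0, 192.1, 96.5]
tcp_rot: [-3.141, -0.006, 0.286]
contact_force: [-0.8, 0.9, -0.7]
opening: 0.405
grasp_force: 40.2
```

```bash
python3 -c "
from h import *
print(place(36,2,50))"
```

```text
(array([-0.   ,  0.256, -0.002]), array([0.082 , 0.3761, 0.028 ]), array([-69.6, 376.2,  97.8]))
```

Scaled: 0.376 m / 0.75 = 0.5013, 0.082 m / 0.75 = 0.1093, 0.256 rad / 3.1416 = 0.0815.

Request:
{"fn": "move_arm", "kwargs": {
  "motion": [
    [0, 0, 0, 0.0133, 0.08, 0, 0.02],
    [0, 0.0318, 0, 0.0667, 0.3333, 0, 0.02],
    [0, 0.0815, 0, 0.1093, 0.5013, 0, 0.02],
    [0, 0.0815, 0, 0.1093, 0.5013, 0, 0.02],
    [0, 0.0815, 0, 0.1093, 0.5013, 0, 0.02],
    [0, 0.0815, 0, 0.1093, 0.5013, 0.0133, 0.02],
    [0, 0.0815, 0, 0.1093, 0.5013, 0.0373, 0.02],
    [0, 0.0815, 0, 0.1093, 0.5013, 0.0373, 0.02]
  ]
}}

```text
clock: 14.8
eef_pos: [638.0, -147.0, 62.8]
tcp_rot: [-3.14, -0.252, 0.284]
contact_force: [-1.1, 0.0, -0.6]
opening: 0.404
grasp_force: 40.2
```

Request:
{"fn": "move_arm", "kwargs": {
  "motion": [
    [0, 0, 0, 0, 0, 0, 0.02],
    [0, 0, 0, 0, 0, 0, 0.02],
    [0, 0, 0, 0, 0, 0, 0.02]
  ]
}}

```text
clock: 15.18
eef_pos: [639.7, -145.7, 65.8]
tcp_rot: [3.141, -0.256, 0.288]
contact_force: [-1.0, 0.6, -0.3]
opening: 0.405
grasp_force: 40.2
```

```bash
python3 -c "
from h import *
print(place(36,2,7));c=camera_params('wrist');p,d=grab_frame('wrist');cv2.imwrite('pics/w10.png',p[:,:,::-1])"
```

```text
(array([ 0.001,  0.006, -0.   ]), array([0.0032, 0.0004, 0.0406]), array([-1. ,  0.4, 47.7]))
```

View pics/w10.png

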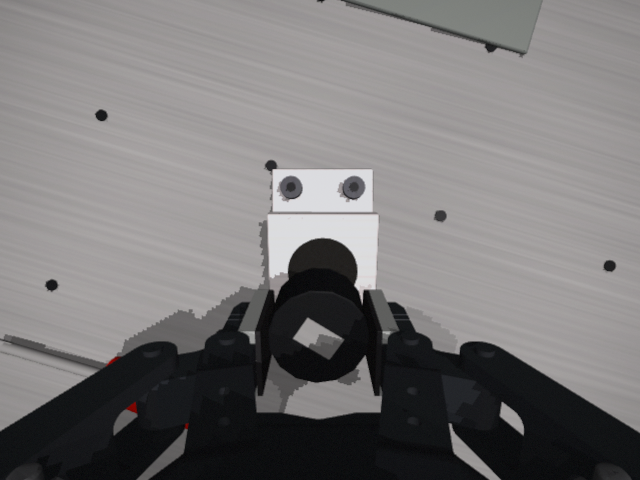

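The disc is centred over rest_36, with the inlay at (322,265) and the disc at (319,330). Lowering.

Scaled: 0.043 m / 0.75 = 0.0573, 0.038 m / 0.75 = 0.0507, 0.006 rad / 3.1416 = 0.0019.

Request:
{"fn": "move_arm", "kwargs": {
  "motion": [
    [0, 0.0019, 0, 0.004, 0, 0.0267, 0.02],
    [0, 0.0019, 0, 0.004, 0, 0.0507, 0.02],
    [0, 0.0019, 0, 0.004, 0, 0.0573, 0.02],
    [0, 0.0019, 0, 0.004, 0, 0.0573, 0.02],
    [0, 0.0019, 0, 0.004, 0, 0.0573, 0.02]
  ]
}}

```text
clock: 15.85
eef_pos: [652.2, -142.2, 23.8]
tcp_rot: [-3.141, -0.26, 0.286]
contact_force: [-5.8, 1.5, 12.8]
opening: 0.405
grasp_force: 42.8
```

```bash
python3 -c "
from h import *
print(place(36,2,3))"
```

```text
(array([-0.   ,  0.002, -0.002]), array([0.0014, 0.0003, 0.0007]), array([0.6, 0.3, 3.7]))
```

Scaled: -0.12 m / 0.75 = -0.16, -0.09 m / 0.75 = -0.12, -0.1 rad / 3.1416 = -0.0318.

Request:
{"fn": "move_arm", "kwargs": {
  "motion": [
    [0, 0, 0, 0, 0, -0.0007, 0.02],
    [0, 0, 0, 0, 0, -0.0007, 0.045],
    [0, 0, 0, 0, 0, -0.0013, 0.055],
    [0, 0, 0, 0, 0, -0.0013, 0.055],
    [0, 0, 0, 0, 0, -0.04, 0.055],
    [0, 0, 0, -0.04, 0, -0.12, 0.055],
    [0, -0.0318, 0, -0.08, 0, -0.16, 0.055],
    [0, -0.0318, 0, -0.08, 0, -0.16, 0.055]
  ]
}}

```text
clock: 16.85
eef_pos: [567.8, -168.6, 127.1]
tcp_rot: [3.139, -0.163, 0.286]
contact_force: [0.9, 0.3, -0.7]
opening: 0.646
grasp_force: 0.0
```

```bash
python3 -c "
from h import *
check(36,'w11');print(target([437,69.5,75],.162))"
```

```text
centre [ 0.3  1.7 24.5] size [34.9 35.1  3. ]
tilt [-5.0000e-03 -1.0000e-03  2.5109e+01]
(array([-0.008, -0.164,  0.124]), array([-0.0663, -0.2649,  0.04  ]))
```

Good. Last is round_24.

Scaled: -0.265 m / 0.75 = -0.3533, 0.04 m / 0.75 = 0.0533, -0.164 rad / 3.1416 = -0.0522.

Request:
{"fn": "move_arm", "kwargs": {
  "motion": [
    [-0.0013, -0.0255, 0.0191, -0.0267, -0.08, 0, 0.05],
    [-0.0025, -0.0522, 0.0395, -0.088, -0.3533, 0.04, 0.05],
    [-0.0025, -0.0522, 0.0395, -0.088, -0.3533, 0.0533, 0.05],
    [-0.0025, -0.0522, 0.0395, -0.088, -0.3533, 0.0533, 0.05],
    [-0.0025, -0.0522, 0.0395, -0.088, -0.3533, 0.0533, 0.05],
    [-0.0025, -0.0522, 0.0395, -0.088, -0.3533, 0.0533, 0.05],
    [-0.0025, -0.0522, 0.0395, -0.088, -0.3533, 0.0533, 0.05],
    [-0.0025, -0.0522, 0.0395, -0.088, -0.3533, 0.0533, 0.05]
  ]
}}

```text
clock: 17.9
eef_pos: [437.1, 69.3, 74.5]
tcp_rot: [-3.14, 0.002, 0.161]
contact_force: [0.4, -0.0, 0.7]
opening: 0.583
grasp_force: 0.0
```

Request:
{"fn": "move_arm", "kwargs": {
  "motion": [
    [0, 0, 0, 0, 0, 0, 0.045],
    [0, 0, 0, 0, 0, 0, 0.045],
    [0, 0, 0, 0, 0, 0, 0.045]
  ]
}}

```text
clock: 18.27
eef_pos: [436.3, 69.8, 74.5]
tcp_rot: [-3.14, 0.003, 0.162]
contact_force: [-1.0, -0.3, -0.3]
opening: 0.525
grasp_force: 0.0
```

```bash
python3 -c "
from h import *
disc(437,69.5,'w12');print(target([437,69.5,4],.162),pose()[0])"
```

```text
disc [436.6  69.   23.5] [23.5 23.3  4.9]
(array([-0.001,  0.003, -0.   ]), array([0.0009, 0.0006, 0.0705])) [436.27095614  69.84282607  74.52598944]
```

Scaled: 0.07 m / 0.75 = 0.0933, 0.001 m / 0.75 = 0.0013, 0.003 rad / 3.1416 = 0.001.

Request:
{"fn": "move_arm", "kwargs": {
  "motion": [
    [0, 0.001, 0, 0.0007, 0.0013, 0.0533, 0.045],
    [0, 0.001, 0, 0.0007, 0.0013, 0.0933, 0.045],
    [0, 0.001, 0, 0.0007, 0.0013, 0.0933, 0.04],
    [0, 0.001, 0, 0.0007, 0.0013, 0.0933, 0.01],
    [0, 0.001, 0, 0.0007, 0.0013, 0.0933, 0.01],
    [0, 0.001, 0, 0.0007, 0.0013, 0.0933, 0.01],
    [0, 0.001, 0, 0.0007, 0.0013, 0.0933, 0.01],
    [0, 0.001, 0, 0.0007, 0.0013, 0.0667, 0.01]
  ],
  "grip_force": 30
}}

```text
clock: 19.32
eef_pos: [435.9, 69.0, 24.2]
tcp_rot: [-3.14, 0.002, 0.162]
contact_force: [0.5, 0.7, 0.3]
opening: 0.267
grasp_force: 29.6
```

Scaled: -0.07 m / 0.75 = -0.0933, -0.06 m / 0.75 = -0.08.

Request:
{"fn": "move_arm", "kwargs": {
  "motion": [
    [0, 0, 0, 0, 0, -0.08, 0.01],
    [0, 0, 0, 0, 0, -0.0933, 0.01],
    [0, 0, 0, 0, 0, -0.0933, 0.01]
  ]
}}

```text
clock: 19.7
eef_pos: [437.2, 69.1, 95.1]
tcp_rot: [-3.14, -0.002, 0.162]
contact_force: [0.3, 1.0, -0.6]
opening: 0.263
grasp_force: 29.6
```

```bash
python3 -c "
from h import *
print(place(24,2,50))"
```

```text
(array([-0.001,  0.26 , -0.   ]), array([0.0362, 0.4574, 0.0257]), array([-26.3, 457.4,  84.8]))
```

Scaled: 0.457 m / 0.75 = 0.6093, 0.3 m / 0.75 = 0.4, 0.26 rad / 3.1416 = 0.0828.

Request:
{"fn": "move_arm", "kwargs": {
  "motion": [
    [0, 0, 0, 0, 0.08, 0, 0.01],
    [0, 0.0318, 0, 0.0267, 0.4, 0, 0.01],
    [0, 0.0828, 0, 0.048, 0.6093, 0, 0.01],
    [0, 0.0828, 0, 0.048, 0.6093, 0, 0.01],
    [0, 0.0828, 0, 0.048, 0.6093, 0, 0.01],
    [0, 0.0828, 0, 0.048, 0.6093, 0, 0.01],
    [0, 0.0828, 0, 0.048, 0.6093, 0.0267, 0.01],
    [0, 0.0828, 0, 0.048, 0.6093, 0.0347, 0.01]
  ]
}}

```text
clock: 20.7
eef_pos: [545.7, -378.6, 65.4]
tcp_rot: [-3.139, -0.259, 0.16]
contact_force: [0.3, 0.3, 0.3]
opening: 0.27
grasp_force: 29.5
```

Request:
{"fn": "move_arm", "kwargs": {
  "motion": [
    [0, 0, 0, 0, 0, 0, 0.01],
    [0, 0, 0, 0, 0, 0, 0.01],
    [0, 0, 0, 0, 0, 0, 0.01],
    [0, 0, 0, 0, 0, 0, 0.01]
  ]
}}

```text
clock: 21.2
eef_pos: [546.1, -375.1, 68.1]
tcp_rot: [-3.14, -0.26, 0.163]
contact_force: [-0.8, 0.7, -0.7]
opening: 0.269
grasp_force: 29.6
```

```bash
python3 -c "
from h import *
print(place(24,2,8));c=camera_params('wrist');p,d=grab_frame('wrist');cv2.imwrite('pics/w13.png',p[:,:,::-1])"
```

```text
(array([-0.002,  0.002,  0.001]), array([0.0008, 0.0014, 0.0415]), array([ 1.3,  1.4, 49.5]))
```

View pics/w13.png

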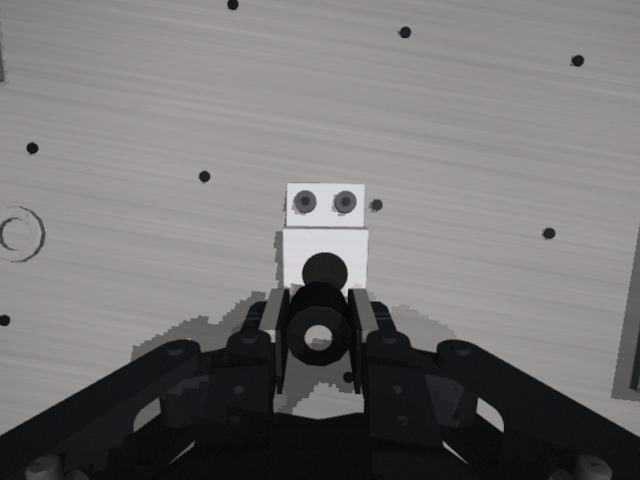

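The disc at (318,330) is about 1.4 mm from the inlay's centreline at (325). Correcting and lowering.

Scaled: 0.044 m / 0.75 = 0.0587, 0.001 m / 0.75 = 0.0013, 0.002 rad / 3.1416 = 0.0006.

Request:
{"fn": "move_arm", "kwargs": {
  "motion": [
    [0, 0.0006, 0, 0.0013, 0.0013, 0.0267, 0.01],
    [0, 0.0006, 0, 0.0013, 0.0013, 0.0507, 0.01],
    [0, 0.0006, 0, 0.0013, 0.0013, 0.0573, 0.01],
    [0, 0.0006, 0, 0.0013, 0.0013, 0.0587, 0.01],
    [0, 0.0006, 0, 0.0013, 0.0013, 0.0587, 0.01]
  ]
}}

```text
clock: 21.88
eef_pos: [557.5, -374.2, 24.9]
tcp_rot: [-3.138, -0.26, 0.162]
contact_force: [-4.3, 2.6, 7.0]
opening: 0.269
grasp_force: 31.1
```

```bash
python3 -c "
from h import *
print(place(24,2,4))"
```

```text
(array([-0.004,  0.002, -0.   ]), array([0.0009, 0.0005, 0.0008]), array([1.1, 0.5, 4.8]))
```

Light contact. Releasing.

Scaled: -0.13 m / 0.75 = -0.1733, -0.09 m / 0.75 = -0.12, -0.1 rad / 3.1416 = -0.0318.

Request:
{"fn": "move_arm", "kwargs": {
  "motion": [
    [0, 0, 0, 0, 0, 0, 0.01],
    [0, 0, 0, 0, 0, 0, 0.03],
    [0, 0, 0, 0, 0, 0, 0.042],
    [0, 0, 0, 0, 0, 0, 0.042],
    [0, 0, 0, 0, 0, -0.04, 0.042],
    [0, 0, 0, -0.04, 0, -0.12, 0.042],
    [0, -0.0318, 0, -0.08, 0, -0.1733, 0.042],
    [0, -0.0318, 0, -0.08, 0, -0.1733, 0.042]
  ]
}}

```text
clock: 22.88
eef_pos: [468.1, -391.9, 138.9]
tcp_rot: [3.138, -0.164, 0.162]
contact_force: [1.3, 0.4, -0.2]
opening: 0.493
grasp_force: 0.0
```

```bash
python3 -c "
from h import *
check(24,'w14')
p,d=grab_frame('top');c=camera_params('top');cv2.imwrite('pics/top1.png',p[:,:,::-1])
W=cloud(c,cv2.medianBlur(d,5))
for n in RE:
    (ox,oy),f=RE[n];R=Ro.from_euler('z',f,degrees=True)*Ro.from_euler('y',-15,degrees=True)
    Q=R.inv().apply((W-[ox,oy,20]).reshape(-1,3));Q=Q[(abs(Q[:,2]-25)<5)&(np.hypot(Q[:,0],Q[:,1])<n/2+12)]
    print(n,((Q.min(0)+Q.max(0))/2).round(1),len(Q))
for n,x,y in(('s30',364.6,318),('s42',382.9,-331)):
    m=(np.hypot(W[...,0]-x,W[...,1]-y)<40)&(W[...,2]>17)&(W[...,2]<33);print(n,W[m].mean(0))"
```

```text
centre [ 0.5  2.3 24. ] size [23.4 23.1  3.9]
tilt [-7.0000e-03 -3.0000e-03  2.4988e+01]
60 [ 3.3  3.1 23.2] 640
48 [ 3.9  2.6 23.2] 418
36 [ 1.   2.  22.7] 228
24 [ 1.1  2.9 22.4] 103
s30 [364.80481379 318.04402719  24.39379495]
s42 [ 382.9658864  -331.45963371   24.01855581]
```

View pics/top1.png

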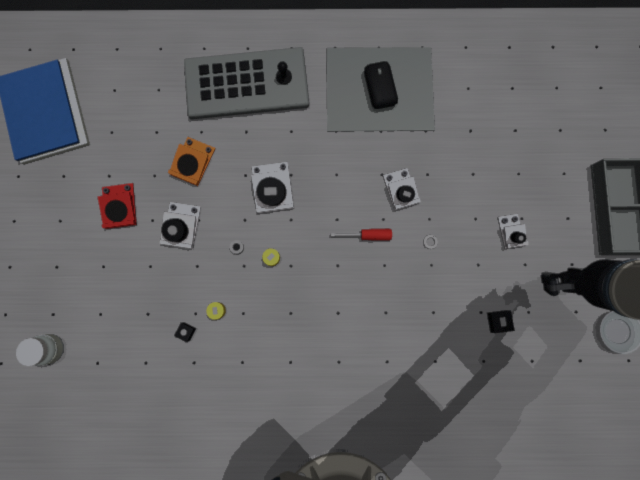

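All four mounts lie flat on their rests at (271,190), (176,230), (404,193) and (517,238). Both squares are unmoved, at (185,332) and (501,321).

```bash
python3 -c "
from rig import order
print(order.sign_off())"
```

```text
the job is handed in; nothing more can be done
None
```

The job is handed in at about 23 s of the 99 s allowed: by my last camera check all four round mounts lie flat and face up on their matching rests, within about 4 mm of the inlay centres, and both square mounts are where they started (sign-off returned no verdict).

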